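# Put a napkin ring away on its curved rail

## Task

Put the blue napkin ring away on the napkin-ring stand: thread it over the open end of the curved steel rail, slide it along the rail, turning it with the bend so that it is never forced, until it sits up against the wooden collar at the post, and let go of it there. Leave everything else on the worktop where it stands.

Things in the scene. Friction and masses are not known exactly. Their poses are not given: they have to be found in the camera images.
- stand: Fixed stand: round dark wooden foot (120 mm across, 14 high), steel post, and a level round steel rail of 14 mm diameter, axis 80 mm above the worktop. Origin on the worktop below the centre of the bend; z up. Rail axis in the stand's (x, y), mm: open end (-50, 90), straight to (0, 90), bend of radius 90 about the origin to (90, 0), straight to the collar.
- rail_tip (a point): Outermost point of the rail's open, rounded end, on its axis, 80 mm above the worktop; the rail runs from here along the stand's +x. Axes as the stand's. A wall cabinet hangs 0.5 m above the worktop from about x = 0.58 m on: keep the wrist low near the rail.
- bend_mid (a point): The point on the rail's axis halfway round the bend, stand axes (63.6, 63.6, 80) mm. Axes as the stand's.
- seat (a point): Point on the rail's axis where the ring's middle lies when its end face touches the collar: stand (90, -32, 80) mm; the rail runs along the stand's y here. The collar is a dark wooden disc, 34 mm across, 8 thick, near face at y = -50; behind it the rail bends down into the post at (90, -80), the middle of the foot. Nothing of the stand is higher than the collar (97 mm).
- napkin_ring: Blue rigid napkin ring with a white band, 42 to 84 g: an eight-sided tube 36 mm long along its x, 44 mm across flats outside, eight-sided bore 24 mm across flats (5 mm play all round on the rail; let go, it hangs about 5 mm lower than centred). Both ends alike. Starts on the worktop on one flat, bore level. Origin at the middle of its underside, x along the bore, z up.
- ring_center (a point): The centre of the napkin ring, in the middle of its bore, 22 mm above its underside. Axes as the ring's.
- tomato_tin: Green and gold tin, loose bystander (the one nearest the ring), 75 mm across, 58 high; origin at the middle of its underside.
- salt_cellar: Round wooden salt cellar with lid, loose bystander (the one beside the range), 72 mm across, 64 high; origin at the middle of its underside.
- salt_shaker: Glass salt shaker with grey cap, loose bystander (the one nearest the book stand), 44 mm across, 90 high; origin at the middle of its underside.
- spice_jar: Spice jar with red lid, loose bystander (the one nearest the book stand), 45 mm across, 106 high; origin at the middle of its underside.

How it is judged (in metres and radians):
On the way, in this order (a step that is already met when the one before it is completed fails the run):
1. the ring is threaded on the straight open end of the rail (x of ring_center in the frame of rail_tip between 0 and 0.055 m and y of ring_center in the frame of rail_tip between -0.01 and 0.01 m and z of ring_center in the frame of rail_tip between -0.01 and 0.01 m and angle between the x axis of napkin_ring and the x axis of stand, either way round below 0.5 rad), for 0.05 s.
2. the ring is on the middle of the bend (distance between ring_center and bend_mid below 0.035 m).
At the end, for the whole second after the job is handed in: The ring hangs at rest on the rail with the rail through its bore, its end face within 8 mm of the collar, its bore along the rail there (within 0.35 rad) (y of ring_center in the frame of seat between -0.006 and 0.008 m and x of ring_center in the frame of seat between -0.009 and 0.009 m and z of ring_center in the frame of seat between -0.012 and 0.009 m and angle between the x axis of napkin_ring and the y axis of stand, either way round below 0.35 rad and linear speed of napkin_ring below 0.02 m/s); the robot touches nothing.
It fails at once if the ring is forced against the stand with more than 30 N (contact force between napkin_ring and stand above 30 N).
It fails at once if the tin, the salt cellar, the salt shaker or the spice jar is moved more than 30 mm (distance of any of tomato_tin, salt_cellar, salt_shaker, spice_jar from where it was at the start of the episode above 0.03 m).
It also fails if it takes over 48 s, if anything falls off the work surface, if the arm or the gripper's body presses on something with over 40 N, if the wrist force passes 120 N, or if a joint passes its speed limit or range.

## Robot

A 7-joint arm with a two-finger parallel gripper is mounted at the origin on a cart in front of the work surface, level with it; the furniture and walls round the work are solid. World frame = base frame: x ahead of the robot, y to its left, z up, the work surface at z = 0. Lengths are in m, angles in degrees, forces in N, time in s.
With the tool pointing down it reaches from about 0.35 to 0.775 m from the base axis. Payload 3.1 kg.
Tool frame: the origin (TCP) lies midway between the tips of the shut fingers; the grasp point (between the pads) lies 19 mm behind it; z points along the fingers, y is the line along which they close (so a half turn about z gives the same grasp; the last joint's range is limited). The gripper opens to 85 mm and grips with 20 to 120 N. Pads are 22 mm wide; open, the fingers measure 114 mm over their backs; the gripper's body (76 mm by 85 mm) begins 54 mm behind the grasp point. The pads swing forward as they close: fully open they stand 13 mm farther back than shut.
Start: joints at [69.803, 17.813, 0.802, 86.603, -0.252, 75.585, -1.558], TCP at [0.168, -0.524, 0.231] pointing down, gripper open.
Joint ranges: [-154.91, 154.91], [-16.99, 109.72], [-72.82, 74.43], [7.12, 147.25], [-82.49, 262.49], [11.32, 116.49], [-174.64, 174.64]. Speed limits (degrees/s): [159.86, 159.86, 180, 180, 180, 180, 180].

## Interface

Orientations are given as [roll, pitch, yaw] about the fixed x, y, z axes, in that order (R = Rz(yaw) Ry(pitch) Rx(roll)).
In Python, from station import robot gives the robot as it stands. Calls block until the motion is done:
- robot.move_to(position, orientation): joint-space move of the TCP to a pose.
- robot.line_to(position, orientation=None, velocity=0.15, f_stop=None): straight line of the TCP; orientation=None keeps the orientation; velocity is the mean speed in m/s. With f_stop (N) it stops when the force on the tool has changed by that much, and returns True; else False.
- robot.move_j(angles): joint-space move.
- robot.gripper_to(opening, force=None): opening from 0.0 (shut) to 1.0 (fully open); force is the grip in N (None keeps the last); returns when the fingers have stopped.
- robot.pause(seconds).
- robot.inverse_kinematics(position, orientation): joint angles nearest the present ones, or None.
- robot.sense(): the state.
- robot.grab_frame(name): name is "scene" or "top"; returns (picture, depth): 400x640x3 uint8, red, green, blue; 400x640 float32, m along the optical axis (not along the pixel's ray), 0 where there is no reading.
- robot.calibration(name): a dict with "mtx" (3x3 intrinsics, pixels), "extrinsics" (4x4, takes a point from world to camera coordinates). Camera axes: x right, y up, looking along -z (the intrinsics and any distortion apply to the point x, -y, -z); pixel columns grow to the right and rows downward; lengths in m; the calibration is good to about 2 mm. A picture is of the moment at which its call begins. calibration takes no time and is no camera call.
A pose or a line that the arm cannot do raises robot.PlanningError and nothing moves.
- robot.close_job(): hands the job in; it is judged then, once.
Trained networks look in the newest picture that a camera, given by its name, has taken for a name from the list of things; names that differ only in an ending like _2 or _b are one class to them, and where a whole thing is asked for, a point or a joint stands for the part that bears it (a point fixed in the world has none). Each returns a list of dicts, best first, with "p" (0 to 1); they miss things now and then, are a little off and sometimes report something else, mostly with a low value. They report only what shows in the picture. A call takes as long as a camera call.
- robot.look_for(query, camera): "point" ([column, row] in pixels, amid what is visible of it).
- robot.tip_of(query, camera): "point" ([column, row] in pixels: a listed point, or the origin of a listed thing).
The state is a dict: "time_s": time; "joint_positions": joint angles; "dq": joint speeds; "joint_torque": joint torques, N m; "tool_pos": TCP position; "eef_rot": TCP orientation; "contact_force": force on the tool from outside, world axes, zero at the start; "torque": the same for the moment, N m; "finger_gap": opening from 0.0 (shut) to 1.0 (fully open); "gripper_force": force on a finger pad.
Only numpy, scipy, OpenCV 4.12 (cv2) and the standard library are available. Lean on these libraries where they do the work, as an engineer would, in place of code of your own. Each camera call takes 0.05 s, during which the arm holds its last target. There are 200 camera calls.

## Working session

There is one attempt and no reset: what is moved stays moved. The work goes in short steps, each a Python script; the robot and the scene stay as the last script left them, time stands still between calls to the robot, and variables do not carry over. Pictures are saved under pics/ and viewed, at most 10 in all, crops included, and the job is handed in when it is done.

```bash
ls; mkdir -p pics; cat > h.py <<'E'
import numpy as np, cv2
from station import robot
def proj(name,P):
    c=robot.calibration(name);K=np.array(c["mtx"]);E=np.array(c["extrinsics"])
    p=(E[:3,:3]@np.atleast_2d(P).T).T+E[:3,3]
    p=p*[1,-1,-1]; q=(K@p.T).T; return q[:,:2]/q[:,2:]
def onplane(name,uv,z):
    c=robot.calibration(name);K=np.array(c["mtx"]);E=np.array(c["extrinsics"])
    d=np.linalg.inv(K)@[uv[0],uv[1],1]*[1,-1,-1]
    R=E[:3,:3].T; o=-R@E[:3,3]; d=R@d
    return o+d*(z-o[2])/d[2]
def cloud(name,depth):
    c=robot.calibration(name);K=np.array(c["mtx"]);E=np.array(c["extrinsics"])
    v,u=np.mgrid[:depth.shape[0],:depth.shape[1]]
    d=np.stack([u,v,np.ones_like(u)],-1)@np.linalg.inv(K).T*depth[...,None]*[1,-1,-1]
    return (d-E[:3,3])@E[:3,:3]
E
cat > a.py <<'E'
from h import *
for n in("scene","top"):
    p,d=robot.grab_frame(n); cv2.imwrite(f"pics/{n}0.png",p[...,::-1]); np.savez(f"{n}0.npz",p=p,d=d)
    print(n,{k:v for k,v in robot.calibration(n).items() if k not in("mtx","extrinsics")})
    for q,z in(("rail_tip",.08),("bend_mid",.08),("seat",.08),("ring_center",.022),("stand",0),("tomato_tin",0),("salt_cellar",0),("salt_shaker",0),("spice_jar",0)):
        r=robot.tip_of(q,n)[:2]
        print(q,[(round(x["p"],2),np.round(x["point"]),np.round(onplane(n,x["point"],z),3)) for x in r])
print(robot.sense())
E
python3 a.py
```

```text
pics
station.py
scene {}
rail_tip [(0.7, array([316., 196.]), array([0.561, 0.131, 0.08 ]))]
bend_mid [(0.62, array([354., 188.]), array([0.51 , 0.016, 0.08 ]))]
seat [(0.72, array([380., 196.]), array([0.428, 0.003, 0.08 ]))]
ring_center [(0.68, array([261., 258.]), array([0.524, 0.376, 0.022]))]
stand []
tomato_tin [(0.95, array([253., 233.]), array([0.646, 0.301, 0.   ]))]
salt_cellar [(0.92, array([407., 199.]), array([ 0.423, -0.158,  0.   ]))]
salt_shaker [(0.94, array([224., 238.]), array([0.686, 0.372, 0.   ]))]
spice_jar [(0.6, array([210., 252.]), array([0.663, 0.435, 0.   ]))]
top {}
rail_tip [(0.84, array([316., 191.]), array([0.571, 0.121, 0.08 ]))]
bend_mid [(0.67, array([360., 213.]), array([0.517, 0.013, 0.08 ])), (0.66, array([203., 166.]), array([0.629, 0.405, 0.08 ]))]
seat [(0.84, array([361., 256.]), array([0.415, 0.011, 0.08 ])), (0.52, array([253., 173.]), array([0.614, 0.28 , 0.08 ]))]
ring_center [(0.79, array([213., 212.]), array([0.523, 0.386, 0.022]))]
stand []
tomato_tin [(0.72, array([253., 173.]), array([0.636, 0.293, 0.   ]))]
salt_cellar [(0.57, array
[... 207 characters left out ...]
 'joint_positions': array([69.80277183, 17.81442373,  0.80200018, 86.60173808, -0.25351369,
       75.58457019, -1.5584698 ]), 'dq': array([-0.04332739,  0.07445044,  0.06910964, -0.00956217, -0.05298273,
       -0.00416871,  0.00305022]), 'joint_torque': array([ 1.39483791e-04, -3.79808021e+01,  1.46002527e-01, -2.30864275e+01,
        1.23470384e-02,  1.94016153e-03, -4.29019337e-06]), 'tool_pos': array([ 0.16825204, -0.52365596,  0.23129851]), 'eef_rot': array([ 1.79998967e+02, -2.08707197e-04,  1.78120991e+01]), 'contact_force': array([ 0.22261828,  0.1010548 , -0.28622159]), 'torque': array([-0.01694039, -0.05679261, -0.01650682]), 'gripper_force': 0.0, 'finger_gap': 1.0001925663637659}
```

View images.

```bash
python3 - <<'E'
import cv2
t=cv2.imread("pics/top0.png");s=cv2.imread("pics/scene0.png")
cv2.imwrite("pics/t1.png",cv2.resize(t[120:310,170:470],None,fx=2.66,fy=2.66,interpolation=cv2.INTER_CUBIC))
cv2.imwrite("pics/s1.png",cv2.resize(s[140:300,190:440],None,fx=3.2,fy=3.2,interpolation=cv2.INTER_CUBIC))
E
```

```text
(no output)
```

View pics/t1.png

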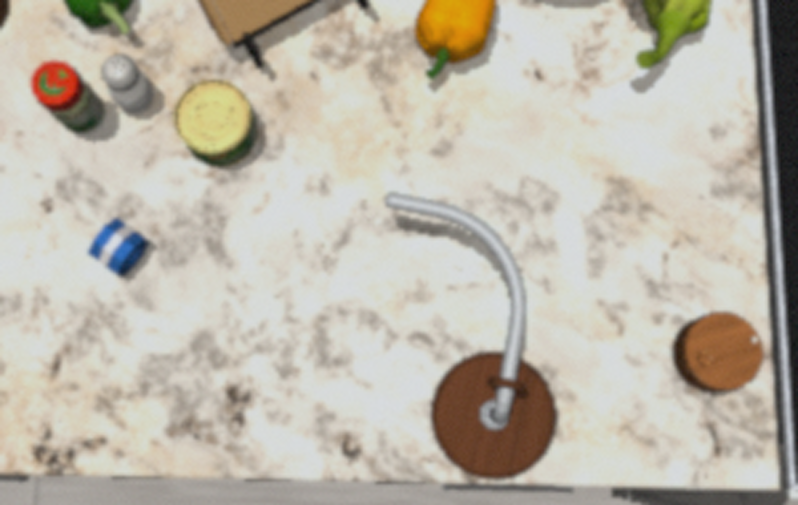

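View pics/s1.png

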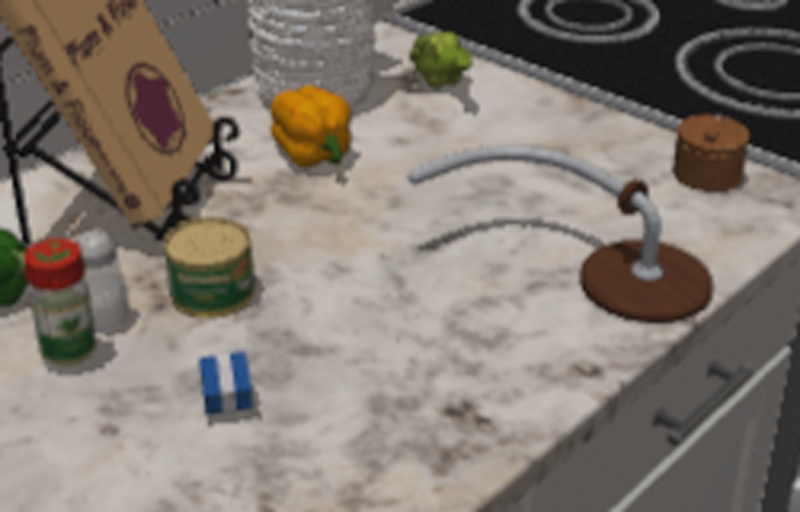

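```bash
cat > m.py <<'E'
from h import *
from scipy.optimize import least_squares
import sys
def railpts(n):
    t=np.r_[[[x,90] for x in np.linspace(-50,0,26)],[[90*np.sin(a),90*np.cos(a)] for a in np.linspace(0,np.pi/2,71)],[[90,-y] for y in np.linspace(0,50,26)]]
    return np.c_[t,np.full(len(t),80)]/1000
def place(P,x,y,yaw):
    c,s=np.cos(yaw),np.sin(yaw); return np.c_[x+c*P[:,0]-s*P[:,1],y+s*P[:,0]+c*P[:,1],P[:,2]]
if __name__=="__main__":
    tag=sys.argv[1] if len(sys.argv)>1 else "0"
    obs={}
    for n in("scene","top"):
        f=np.load(f"{n}{tag}.npz");p,d=f["p"],f["d"];C=cloud(n,d);x,y,z=np.moveaxis(C,-1,0)
        print(n,"table z",np.median(z[(d>0)&(x>.45)&(x<.6)&(y>.2)&(y<.33)]))
        m=(d>0)&(z>.06)&(z<.1)&(x>.36)&(x<.66)&(y>-.1)&(y<.2)
        v,u=np.nonzero(m); obs[n]=np.c_[u,v]; print("rail px",m.sum(),"z",np.percentile(z[m],[10,50,90]),"xy",np.percentile(x[m],[2,98]),np.percentile(y[m],[2,98]))
        h=cv2.cvtColor(p,cv2.COLOR_RGB2HSV); b=(h[...,0]>100)&(h[...,0]<125)&(h[...,1]>130)&(x>.4)&(x<.62)&(y>.28)&(y<.5)
        k,l,st,ce=cv2.connectedComponentsWithStats(b.astype(np.uint8)); 
        bi=[i for i in range(1,k) if st[i,4]>12]; print("blue",[(st[i,4],ce[i].round(1)) for i in bi])
        t=b&(z>.035)
        r=(z>.039)&(z<.055)&(x>.46)&(x<.58)&(y>.33)&(y<.44)
        q=C[r][:,:2]; print("ring top z",np.median(z[r]),r.sum(),"rect",cv2.minAreaRect((q*1000).astype(np.float32)), "mid",q.mean(0))
        for i in bi: print("  comp top mean",C[(l==i)&(z>.035)].mean(0).round(4))
    def res(a):
        out=[]
        for n in obs:
            q=proj(n,place(railpts(n),*a[:3])) 
            D=np.linalg.norm(obs[n][:,None]-q[None],axis=2)
            out+=list(D.min(1))   # image pixels to axis
            out+=list(D.min(0))
        return out
    a0=[.48,.1,-np.pi/2]
    s=min((least_squares(res,[.48,.1,np.radians(w)],loss="soft_l1",f_scale=3) for w in(-70,-90,-110)),key=lambda s:s.cost)
    print("stand",s.x[:2],np.degrees(s.x[2]),"cost",s.cost,"mean px",np.mean(res(s.x)))
    P=np.array([[-50,90,80],[63.6,63.6,80],[90,-32,80],[90,-80,0]])/1000
    print(place(P,*s.x)); 
    for n in obs: print(n,proj(n,place(P,*s.x)).round(1).tolist())
E
python3 m.py
```

```text
scene table z -3.046303935997319e-05
rail px 463 z [0.0750743 0.0831591 0.0872808] xy [0.36563545 0.55930443] [0.00089517 0.11955459]
blue [(np.int32(67), array([264.9, 258.7])), (np.int32(74), array([255.4, 260. ]))]
ring top z 0.04370037785511854 108 rect ((519.8421020507812, 381.6300354003906), (34.473541259765625, 26.11016273498535), 49.517913818359375) mid [0.51798623 0.38326649]
  comp top mean [0.5084 0.3777 0.041 ]
  comp top mean [0.5219 0.3965 0.041 ]
top table z 0.00022331550125650202
rail px 692 z [0.08179195 0.08600382 0.08948337] xy [0.36973946 0.5620185 ] [-0.00222901  0.11646541]
blue [(np.int32(41), array([208.5, 208.9])), (np.int32(103), array([217.5, 214.8]))]
ring top z 0.04323988402461956 164 rect ((519.91748046875, 382.9833984375), (38.15043640136719, 33.640499114990234), 47.927425384521484) mid [0.52119215 0.38203559]
  comp top mean [0.5282 0.3929 0.042 ]
  comp top mean [0.5139 0.3716 0.0419]
stand [0.45875806 0.08937898] -108.81117790826401 cost 2967.3306303092227 mean px 1.7805390785956687
[[0.56007336 0.10768777 0.08      ]
 [0.49845311 0.00866824 0.08      ]
 [0.39944677 0.01450462 0.08      ]
 [0.35401062 0.02998224 0.        ]]
scene [[321.6, 193.3], [359.1, 188.1], [385.7, 200.5], [393.3, 232.2]]
top [[321.4, 195.3], [361.8, 220.9], [359.6, 262.2], [350.3, 281.8]]
```

```bash
python3 - <<'E'
s=open('m.py').read()
s=s.replace('[[90,-y] for y in np.linspace(0,50,26)]]','[[90,-y] for y in np.linspace(0,64,33)]]')
s=s.replace('''    return np.c_[t,np.full(len(t),80)]/1000''','''    e=[[90,-64-16*np.sin(a),64+16*np.cos(a)] for a in np.linspace(.1,1.57,10)]
    return np.r_[np.c_[t,np.full(len(t),80)],e]/1000''')
s=s.replace('''    def res(a):
        out=[]''','''    f=np.load("top%s.npz"%tag);C=cloud("top",f["d"]);x,y,z=np.moveaxis(C,-1,0)
    m=(z>.009)&(z<.02)&(x>.25)&(x<.46)&(y>-.06)&(y<.12)
    (fx,fy),fr=cv2.minEnclosingCircle((C[m][:,:2]*1000).astype(np.float32)); print("foot",fx,fy,fr,m.sum(),(C[m].min(0)+C[m].max(0))/2)
    def res(a):
        out=[]''')
s=s.replace('place(railpts(n),*a[:3])','place(railpts(n)+[0,0,.002],*a[:3])')
open('m.py','w').write(s)
E
python3 m.py|sed -n '/foot/,$p'
```

```text
foot 369.9581298828125 18.206649780273438 59.51616287231445 1520 [0.37037843 0.01889817 0.01446975]
stand [0.46326004 0.09193813] -101.67374604764858 cost 1792.1689213391687 mean px 1.3517225507247659
[[0.56151537 0.12269344 0.08      ]
 [0.51267578 0.01678492 0.08      ]
 [0.41371146 0.01027456 0.08      ]
 [0.36670431 0.01998681 0.        ]]
scene [[317.8, 195.1], [353.6, 187.5], [382.4, 198.2], [391.5, 228.9]]
top [[315.3, 194.6], [358.4, 215.0], [361.3, 256.2], [354.2, 276.7]]
```

```bash
cat > f.py <<'E'
from m import *
def fit(ns,tag="0"):
    Q=[]
    for n in ns:
        f=np.load(f"{n}{tag}.npz");C=cloud(n,f["d"]);x,y,z=np.moveaxis(C,-1,0)
        m=(f["d"]>0)&(z>.072)&(z<.092)&(x>.43)&(x<.66)&(y>-.1)&(y<.2)
        m=cv2.erode(m.astype(np.uint8),np.ones((2,2)))>0
        Q.append(C[m])
    Q=np.vstack(Q)
    P=railpts(0)
    def r(a):
        R=place(P,*a[:3]); R[:,2]+=a[3]
        return np.r_[(np.linalg.norm(Q[:,None]-R[None],axis=2).min(1)-.007)*1000, (place(np.array([[.09,-.08,0]]),*a[:3])[0,:2]-[.370,.0186])*1000*5, a[3]*1000]
    s=least_squares(r,[.463,.092,np.radians(-101.7),0],loss="soft_l1",f_scale=2)
    return s.x,len(Q),np.sqrt(np.mean(s.fun**2)),place(np.array([[-50,90,80],[90,-32,80],[90,-80,0]])/1000,*s.x[:3]).round(4).tolist()
for ns in(["top"],["scene"],["top","scene"]):
    x,k,e,t=fit(ns);print(ns,x[:2].round(4),np.degrees(x[2]).round(2),x[3].round(4),k,e,t)
E
python3 f.py
```

```text
['top'] [0.4647 0.0927] -100.28 0.0005 378 1.5527056964957717 [[0.5622, 0.1259, 0.08], [0.4172, 0.0099, 0.08], [0.3699, 0.0185, 0.0]]
['scene'] [0.4642 0.0907] -101.16 0.0 214 2.159203035569241 [[0.5622, 0.1223, 0.08], [0.4154, 0.0086, 0.08], [0.3683, 0.0179, 0.0]]
['top', 'scene'] [0.4645 0.0917] -100.68 0.0004 592 1.8391623051341062 [[0.5622, 0.1241, 0.08], [0.4163, 0.0091, 0.08], [0.3692, 0.018, 0.0]]
```

```bash
cat > r.py <<'E'
from h import *
from scipy.optimize import minimize
a=np.radians(22.5+45*np.arange(8));V=np.array([[s*.018,.022/np.cos(np.pi/8)*np.cos(t),.022+.022/np.cos(np.pi/8)*np.sin(t)] for s in(-1,1) for t in a])
M={}
for n in("scene","top"):
    f=np.load(f"{n}0.npz");C=cloud(n,f["d"]);x,y,z=np.moveaxis(C,-1,0)
    M[n]=cv2.resize(((z>.006)&(x>.47)&(x<.58)&(y>.33)&(y<.44)).astype(np.float32),None,fx=4,fy=4,interpolation=cv2.INTER_LINEAR)>.5
def cost(p,ns=("scene","top")):
    c,s=np.cos(p[2]),np.sin(p[2]);W=np.c_[p[0]+c*V[:,0]-s*V[:,1],p[1]+s*V[:,0]+c*V[:,1],V[:,2]];o=0
    for n in ns:
        h=cv2.convexHull(((proj(n,W)*4+1.5)*16).round().astype(np.int32));I=np.zeros(M[n].shape,np.uint8);cv2.fillConvexPoly(I,h,1,shift=4)
        o+=1-(M[n]&(I>0)).sum()/(M[n]|(I>0)).sum()
    return o/len(ns)
for ns in(("scene",),("top",),("scene","top")):
    b=min((minimize(cost,[.521,.3835,np.radians(w)],args=(ns,),method="Nelder-Mead",options=dict(initial_simplex=[[.521,.3835,np.radians(w)],[.526,.3835,np.radians(w)],[.521,.3885,np.radians(w)],[.521,.3835,np.radians(w+8)]])) for w in(40,50,60)),key=lambda b:b.fun)
    print(ns,b.x[:2].round(4),np.degrees(b.x[2]).round(1),b.fun)
E
python3 r.py
python3 - <<'E'
import sys;sys.path.insert(0,'.')
from h import *
for p,y in(([.52,.383,.12],53),([.52,.383,.006],53),([.58,.22,.064],79.3),([.562,.124,.064],79.3),([.52,.02,.064],34),([.416,.009,.064],-10.7)):
    print(p,robot.inverse_kinematics(p,[180,0,y]), robot.inverse_kinematics(p,[180,0,y+180]))
E
```

```text
('scene',) [0.5223 0.3806] 54.0 0.06590509666080846
('top',) [0.5224 0.3831] 54.7 0.06383814574739732
('scene', 'top') [0.5217 0.3818] 54.8 0.08860347188482276
[0.52, 0.383, 0.12] [-10.7548796   41.12360425 -46.3227692   78.02782772  29.78320696
  73.25847721 -95.38637653] [ -4.15887181  47.64925694 -61.90919485  77.74696533  41.68404823
  78.63314359  77.27659634]
[0.52, 0.383, 0.006] [-15.93257794  45.31714501 -35.62813598  84.23194929  28.66208379
  59.71361288 -95.09065196] [ -3.45491217  56.66228487 -62.04873153  83.69866261  51.39505202
  70.79767822  71.15115416]
[0.58, 0.22, 0.064] [ 13.55383791  48.88992569 -61.35137982  85.85419101  44.11727046
  71.77491141 -64.2936099 ] [ 13.77996157  49.20834406 -61.93165902  85.84568871  44.60168538
  72.06332083 115.40749577]
[0.562, 0.124, 0.064] [ 18.95404767  38.40676054 -49.30374094  93.82566548  31.96337747
  62.84107555 -49.98271342] [ 25.24097754  44.56642864 -61.85360774  93.60602573  41.87538952
  67.96451999 122.85516847]
[0.52, 0.02, 0.064] [ 23.53589617  28.20119133 -36.57039771 102.99118492  20.00395797
  55.39373113 -77.32238685] [ 39.09330602  38.37537544 -61.72762603 102.48140908  37.91793404
  62.83608971  87.96758183]
[0.416, 0.009, 0.064] [  29.28960113   16.93880924  -38.24019375  118.19961703   13.78645549
   49.1776113  -117.5348106 ] [ 39.309605    20.29248011 -50.94481557 117.91388357  20.3394649
  50.78884041  56.2827209 ]
```

```bash
python3 - <<'E'
from h import *
robot.move_j([-36,17.8,.8,86.6,-.25,75.6,-73])
o=[180,0,54.5]
robot.move_to([.522,.382,.10],o)
print(robot.sense()["joint_positions"].round(1))
print(robot.line_to([.522,.382,.006],velocity=.12,f_stop=8))
robot.gripper_to(0,40)
s=robot.sense();print(s["time_s"],s["tool_pos"],s["eef_rot"],s["finger_gap"],s["gripper_force"],s["contact_force"])
robot.line_to([.522,.382,.10],velocity=.12)
for n in("scene","top"):
    p,d=robot.grab_frame(n); cv2.imwrite(f"pics/{n}1.png",p[...,::-1]); np.savez(f"{n}1.npz",p=p,d=d)
s=robot.sense();print(s["time_s"],s["tool_pos"],s["eef_rot"],s["finger_gap"],s["joint_positions"].round(1))
cv2.imwrite("pics/s2.png",cv2.resize(cv2.imread("pics/scene1.png")[120:320,180:430],None,fx=3,fy=3,interpolation=cv2.INTER_CUBIC))
E
```

```text
[-37.7  34.3   0.1  80.4   0.   65.2 -73.2]
False
6.175 [0.52255429 0.38246479 0.00681492] [ 1.79974698e+02 -9.03209084e-02  5.45009930e+01] 0.5067319239191956 42.05932516255416 [0.04483947 0.75835064 3.30785624]
7.2083 [0.52116199 0.38137549 0.09851119] [-1.79950706e+02  1.57514303e-01  5.45001392e+01] 0.5060363931344044 [-37.7  34.4   0.   80.5  -0.   65.2 -73.2]
```

View pics/s2.png

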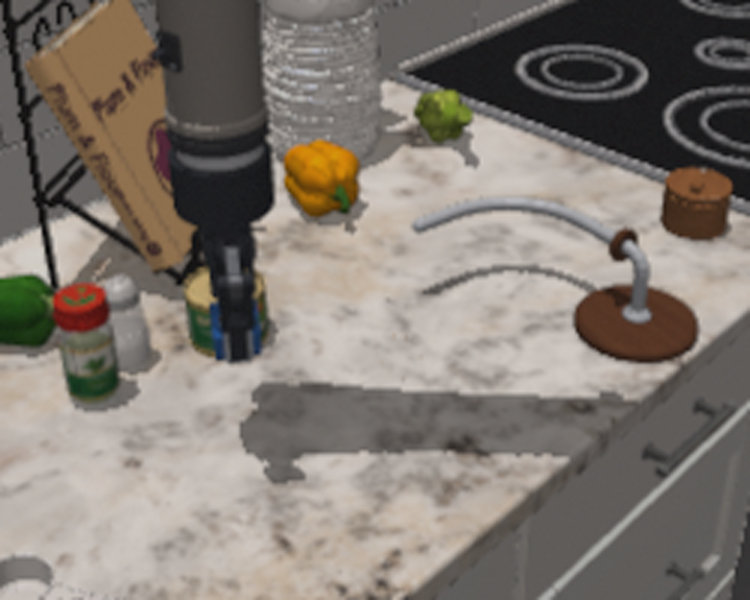

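```bash
cat >> h.py <<'E'
S=[.4645,.0920,-100.7]; TZ=.0652
def tcp(sx,sy,z=TZ):   # stand xy in mm -> TCP position
    w=np.radians(S[2]);c,s=np.cos(w),np.sin(w);sx/=1000;sy/=1000
    return [S[0]+c*sx-s*sy,S[1]+s*sx+c*sy,z]
def ori(bend): return [180,0,S[2]+180-bend]   # bend: angle travelled round the bend
def st(*extra):
    s=robot.sense();w=np.radians(S[2]);d=s["tool_pos"][:2]-S[:2];c,k=np.cos(w),np.sin(w)
    F=s["contact_force"]
    print(*extra,"t",round(s["time_s"],2),"stand xy",(np.array([c*d[0]+k*d[1],-k*d[0]+c*d[1]])*1000).round(1),"ringz",round((s["tool_pos"][2]+.0152)*1000,1),"Fstand",np.round([c*F[0]+k*F[1],-k*F[0]+c*F[1],F[2]],1),"gap",round(s["finger_gap"],3),flush=True)
def snap(tag):
    for n in("scene","top"):
        p,d=robot.grab_frame(n); cv2.imwrite(f"pics/{n}{tag}.png",p[...,::-1]); np.savez(f"{n}{tag}.npz",p=p,d=d)
E
python3 - <<'E'
from h import *
robot.line_to(tcp(-110,90,.10),ori(0),velocity=.15)
robot.line_to(tcp(-95,90),velocity=.1)
robot.pause(.3);st();snap("2")
a=cv2.imread("pics/scene2.png")[140:260,250:410];b=cv2.imread("pics/top2.png")[140:260,240:400]
cv2.imwrite("pics/c2.png",cv2.resize(np.hstack([a,b]),None,fx=2.5,fy=2.5,interpolation=cv2.INTER_CUBIC))
print(proj("scene",[tcp(-50,90,.08),tcp(-95,90,.08)]),robot.sense()["joint_positions"].round(1))
E
```

```text
t 9.55 stand xy [-95.6  90.4] ringz 81.1 Fstand [-0.6  0.1  0.2] gap 0.505
[[317.22661473 195.20362355]
 [304.5692651  200.00695396]] [-15.7  31.   -3.5  91.7   2.1  57.4 -30.5]
```

View pics/c2.png

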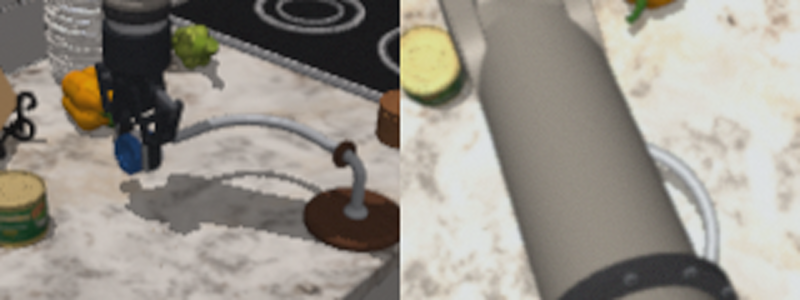

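```bash
python3 - <<'E'
from h import *
print(robot.line_to(tcp(-60,90),velocity=.06,f_stop=5));st()
print(robot.line_to(tcp(-20,90),velocity=.06,f_stop=5));st()
robot.pause(.2);st();snap("3")
a=cv2.imread("pics/scene3.png")[150:240,270:410]
cv2.imwrite("pics/c3.png",cv2.resize(a,None,fx=5,fy=5,interpolation=cv2.INTER_CUBIC))
E
```

```text
False
t 10.38 stand xy [-60.3  90. ] ringz 80.5 Fstand [-0.4  0.8 -1. ] gap 0.508
False
t 11.2 stand xy [-20.5  90. ] ringz 80.5 Fstand [-0.6  0.9 -1.7] gap 0.509
t 11.4 stand xy [-20.7  89.9] ringz 80.4 Fstand [-0.1  0.2 -0.9] gap 0.509
```

View pics/c3.png

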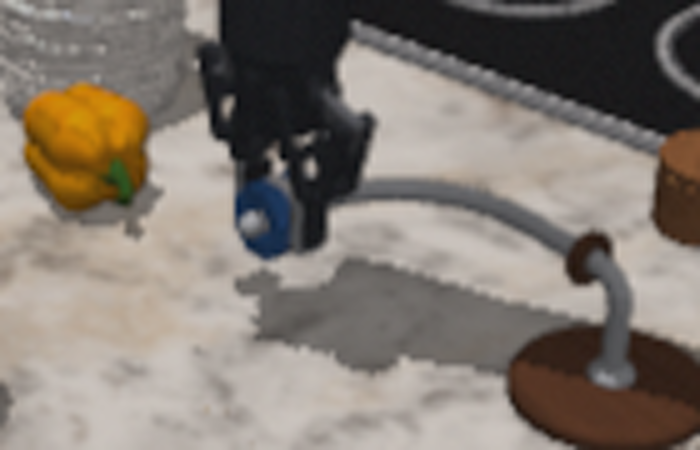

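```bash
python3 - <<'E'
from h import *
def go(x,y,b,lim=6):
    h=robot.line_to(tcp(x,y),ori(b),velocity=.07,f_stop=lim); st(b,h); return h
ok=not go(0,89.5,0)
for b in range(10,91,10):
    if not ok: break
    ok=not go(89.2*np.sin(np.radians(b)),89.2*np.cos(np.radians(b)),b)
if ok: go(90,-15,90)
E
```

```text
0 False t 11.93 stand xy [ 1.1 89.7] ringz 80.4 Fstand [-0.6 -0.3  0.4] gap 0.508
10 False t 12.31 stand xy [15.1 87.9] ringz 80.5 Fstand [-0.8 -0.1  0.4] gap 0.509
20 False t 12.68 stand xy [29.7 83.9] ringz 80.5 Fstand [ 0.1 -0.9 -0.8] gap 0.508
30 False t 13.06 stand xy [43.7 77.5] ringz 80.5 Fstand [-0.2 -0.4 -0.3] gap 0.508
40 False t 13.43 stand xy [56.4 68.7] ringz 80.5 Fstand [-0.5 -0.6 -1. ] gap 0.508
50 False t 13.81 stand xy [67.5 57.9] ringz 80.5 Fstand [-0.3 -0.1 -0.5] gap 0.506
60 False t 14.18 stand xy [76.5 45.2] ringz 80.6 Fstand [-0.2  0.   0. ] gap 0.508
70 False t 14.56 stand xy [83.2 31.2] ringz 80.6 Fstand [ 0.3  0.3 -0.5] gap 0.508
80 False t 14.93 stand xy [87.4 16.4] ringz 80.6 Fstand [ 0.7  0.1 -0.9] gap 0.507
90 False t 15.31 stand xy [88.9  0.9] ringz 80.6 Fstand [-0.4  0.5 -0.4] gap 0.508
90 False t 15.68 stand xy [ 90.  -15.1] ringz 80.4 Fstand [ 1.2  0.5 -0.7] gap 0.508
```

```bash
python3 - <<'E'
from h import *
robot.pause(.2);st()
print(robot.line_to(tcp(90,-45),velocity=.025,f_stop=4));st();robot.pause(.2);st();snap("4")
a=cv2.imread("pics/scene4.png")[150:240,310:430]
cv2.imwrite("pics/c4.png",cv2.resize(a,None,fx=5,fy=5,interpolation=cv2.INTER_CUBIC))
E
```

```text
t 15.88 stand xy [ 89.9 -14.5] ringz 80.5 Fstand [ 0.7 -1.2 -1. ] gap 0.506
True
t 16.62 stand xy [ 90.  -31.1] ringz 80.5 Fstand [0.5 0.9 0.1] gap 0.506
t 16.82 stand xy [ 90.1 -31.1] ringz 80.1 Fstand [0.4 2.2 0.5] gap 0.507
```

View pics/c4.png

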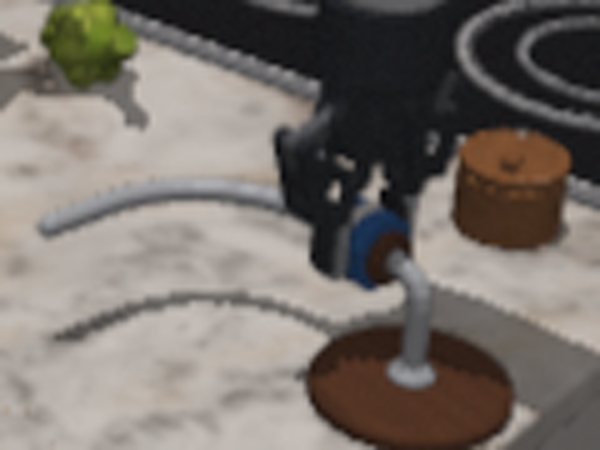

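```bash
python3 - <<'E'
from h import *
p=robot.sense()["tool_pos"]
print(robot.line_to([p[0],p[1],p[2]-.004],velocity=.02,f_stop=3));st()
robot.gripper_to(1.0);st()
robot.line_to([p[0],p[1],.20],velocity=.1)
robot.line_to([p[0]-.02,p[1]+.18,.25],velocity=.15)
robot.pause(.5);st();snap("5")
for n in("scene","top"):
    print([(round(r["p"],2),(onplane(n,r["point"],.075)*1000).round()) for r in robot.tip_of("ring_center",n)[:1]])
print(np.array(tcp(90,-32,.08))*1000)
a=cv2.imread("pics/scene5.png")[150:240,310:390+40];b=cv2.imread("pics/top5.png")[210:300,300:420]
cv2.imwrite("pics/c5.png",cv2.resize(np.hstack([a,b]),None,fx=3.3,fy=3.3,interpolation=cv2.INTER_CUBIC))
E
```

```text
False
t 17.26 stand xy [ 90.2 -31.1] ringz 75.6 Fstand [-0.7  2.1 -2.1] gap 0.506
t 17.75 stand xy [ 90.1 -31.3] ringz 76.0 Fstand [-0.3 -0.6  0.4] gap 0.996
t 21.19 stand xy [-83.  -84.2] ringz 265.2 Fstand [ 0.  -0.5  0.1] gap 1.005
[(0.59, array([412.,  13.,  75.]))]
[(0.67, array([414.,  12.,  75.]))]
[416.34639513   9.50618     80.        ]
```

View pics/c5.png

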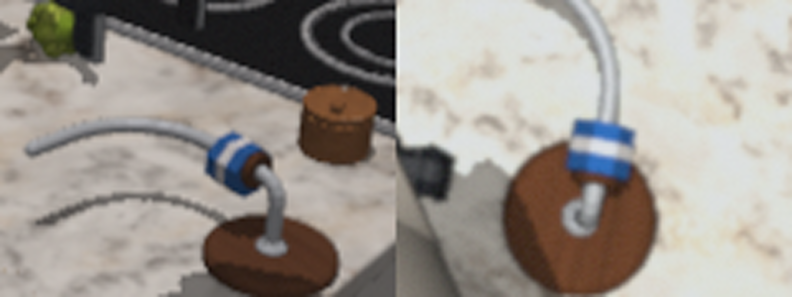

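The ring hangs on the rail against the collar (scene crop about (237,162), top crop about (600,150)), and the arm is clear of the stand.

```bash
python3 -c "
from station import robot
print(robot.close_job())"
```

```text
the job is handed in; nothing more can be done
None
```

I threaded the blue ring onto the rail, slid it round the bend until it met the collar, let go of it there, and handed the job in at about 21 s; the last pictures show it hanging against the collar, but no verdict came back.

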